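# Eject a case from the burn-in hood and slide it round to the inspection bridge

## Robot

A 7-joint arm with a two-finger parallel gripper is mounted at the origin on a cart in front of the work surface, level with it; the furniture and walls round the work are solid. World frame = base frame: x ahead of the robot, y to its left, z up, the work surface at z = 0. Lengths are in m, angles in rad, forces in N, time in s.
With the tool pointing down it reaches from about 0.4 to 0.875 m from the base axis. Payload 6.5 kg.
Tool frame: the origin (TCP) lies on the centre line of the jaws, within the pads' length; the fingertips stand 11 mm ahead of it and the grasp point (between the pads) lies 8 mm behind it; z points along the fingers, y is the line along which they close (so a half turn about z gives the same grasp; the last joint's range is limited). The gripper opens to 85 mm and grips with 20 to 120 N. Pads are 22 mm wide; open, the fingers measure 114 mm over their backs; the gripper's body (76 mm by 85 mm) begins 54 mm behind the grasp point. The pads swing forward as they close: fully open they stand 13 mm farther back than shut.
Start: joints at [-1.287, 0.536, -0.004, 1.538, 0.003, 1.067, -0.071], TCP at [0.223, 0.611, 0.242] pointing down, gripper open.
Joint ranges: [-2.7, 2.7], [-0.37, 2.16], [-1.27, 1.26], [0.24, 2.4], [-1.31, 4.45], [0.19, 1.91], [-2.76, 2.76]. Speed limits (rad/s): [2.39, 2.39, 3.14, 3.14, 3.14, 3.14, 3.14].

## Interface

Orientations are given as a rotation vector (axis times angle).
In Python, from rig import ctrl gives the robot as it stands. The module is installed in compiled form; this text tells all that it offers.
- The arm moves only by the tool send_rows, never from a script. Its argument "increments" is a list that holds one entry, the list of rows, each a list of 5 numbers: the opening, from 0 (shut) to 1 (fully open), then the shift along the tool's x, y, z in cm, then the turn about the tool's z in degrees. In form: [[[claw, tx, ty, tz, twist], ...]]. A call has 1 to 12 rows; each row shifts and turns the commanded pose from where the row before left it, along the tool's axes as they then stand; what a row does not reach is not made up. A row lasts 1/8 s, in which the tool goes at most 62.5 mm and 10.7 degrees, less where a joint would pass 70% of its speed; a pose out of reach is approached as far as the arm can. A call is refused whole if a number of a shift passes 6.25 or a number of a turn 10.7, either way. A call with a gripper value outside its range is refused whole. The fingers move at their own pace and stop on an object; "newtons" is the grip in N (left out, the last holds). Time passes only in rows, so rows that do not move let the fingers close. It gives the time, the measured TCP pose, the force, the opening and the grip force at its end, in the units of the state.
- ctrl.sense(): the state, without advancing time (a new reading comes with each control period).
- ctrl.get_image(name): name is "scene" or "top" or "wrist"; returns a dict with "frame" (400x640x3 uint8, blue, green, red), "fx", "fy", "cx", "cy" (pixels), "pose" (4x4, takes a point from camera to world coordinates); the wrist camera has in their place "T_tool_cam" (4x4, takes a point from camera to tool coordinates, whose origin is the TCP and whose axes are the flange's). Camera axes: x right, y down, z forward; pixel columns grow to the right and rows downward; lengths in m; the calibration is good to about 2 mm. The wrist camera is an equidistant fisheye: a pixel r from the principal point sees the ray r / f radians off the axis. A picture is of the moment at which its call begins: read the wrist's pose just before it. There is no depth.
- ctrl.hand_in(): hands the job in; it is judged then, once.
The state is a dict: "time_s": time; "q": joint angles; "joint_velocities": joint speeds; "joint_efforts": joint torques, N m; "eef_pos": TCP position; "eef_rot": TCP orientation; "force": force on the tool from outside, world axes, zero at the start; "ft_torque": the same for the moment, N m; "gripper_width": finger opening in m; "gripper_force": force on a finger pad.
Only numpy, scipy, OpenCV 4.12 (cv2) and the standard library are available. Lean on these libraries where they do the work, as an engineer would, in place of code of your own. Each camera call takes 0.05 s, during which the arm holds its last target. There are 200 camera calls.

## Task

Take the teal case out of the blue hood: pull the red ejector knob all the way out to its stop so that the case comes out from under the hood, then let the sprung ejector go fully home again. Slide the case flat on the plate, never lifting or tipping it, along the channel to the end wall at the corner, and from there sideways through the gap and under the green bridge until it is square and fully against the end stop. Leave the loose adapter and tape rolls around the fixture where they are.

Things in the scene. Friction and masses are not known exactly. Their poses are not given: they have to be found in the camera images.
- fixture: Fixed fixture, numbers in mm in its frame (origin on the bench; at yaw 0, x points away from the robot, y to its left, z up). Grey plate, x -148 to 115, y -250 to 140, top z 6, with an L-shaped channel of rails up to z 30. Leg 1 runs along +y from the hood to the end wall, leg 2 from that corner along -x to the end stop.
- hood_edge (a point): Middle of the front lower edge of the blue hood's roof (fixture x 30, y -130, z 56). The hood covers leg 1 over x -29 to 89, y -240 to -130, closed at the back; its top is z 62. Leg 1 is 90 mm wide, centre line x = 30: near rail x -27 to -15, y -240 to -15; far rail x 75 to 87, y -240 to -5 (beyond it the far side is open).
- bridge (a point): Middle of the underside of the green bridge over leg 2 (fixture x -94, y 50, z 56). It spans x -114 to -74; its top is z 68. Leg 2 is 130 mm wide, between wall faces y = -15 and y = 115.
- case: Teal moulded case, 80 x 120 x 42 mm, 0.22 kg, too wide to grip across. Origin at the centre of its underside, its y axis along the 120 mm side. It starts on the plate in leg 1, its rear part under the hood, its long side along the channel. Against the end wall its origin is at y = 55 of the fixture; against the end stop at x = -80.
- ejector (a joint): Sprung ejector slide (m): 0 home, 0.115 at the stop; moves along the fixture's +y. A spring (1.5 to 5 N) draws it back home when released. Its arm lies across leg 1 behind the case: its pushing face is at y = -205 mm at home and y = -90 mm at the stop, z 14 to 28 mm; the bar and knob run outside the near rail.
- ejector_knob (a point): Grip point of the ejector's upright red knob, 22 mm below its top: cylinder 24 mm in diameter, z 46 to 86 mm. At home it stands at fixture x = -78, y = -190, z = 68 mm; it moves with the ejector.
- corner (a point): On the plate at the corner: where the case's origin is when it lies against the end wall in the middle of leg 1 (fixture x 30, y 55, z 6 mm). The end wall: inner face y = 115, 12 mm thick, x -132 to 87.
- bay (a point): On the plate under the bridge: where the case's origin is when it is fully home against end stop and end wall (fixture x -80, y 55, z 6 mm; y 45 to 55 is possible). The end stop: inner face x = -120, 12 mm thick, up to z 34.
- blue_tape: Bystander: roll of blue tape lying flat, 78 mm across, 25 mm high; origin at the centre of its underside.
- plug_adapter: Bystander: black plug-in power adapter, 46 x 104 x 35 mm; origin at the centre of its underside.
- black_tape_roll: Bystander: roll of black tape lying flat, 66 mm across, 19 mm high; origin at the centre of its underside.
There are look-alikes about, which are no part of the job. Leave any white look-alike of the case alone.

How it is judged:
By the outcome, as a careful person would: the job done as asked, in the order asked, and still so for the second after the job is handed in, with the robot touching nothing.
It also fails if it takes over 61 s, if anything falls off the work surface, if the arm or the gripper's body presses on something with over 40 N, if the wrist force passes 120 N, or if a joint passes its speed limit or range.

## Working session

There is one attempt and no reset: what is moved stays moved. The work goes in short steps, Python scripts to look and compute and a tool call to move; the robot and the scene stay as the last step left them, time stands still between calls to the robot, and variables do not carry over. Pictures are saved under pics/ and viewed, at most 10 in all, crops included, and the job is handed in when it is done.

Besides the shell and the picture viewer there is one more tool, called after "Request:" as name([rows], argument=value, ...), one row to a line, values as JSON. send_rows: Moves the arm, as the interface text tells. Its arguments: {"type":"object","properties":{"increments":{"type":"array"},"newtons":{"type":"number"}},"required":["increments"]}

```bash
mkdir -p pics
python3 - <<'E'
from rig import ctrl
import cv2,numpy as np,pickle
s=ctrl.sense();print(s['time_s'],s['eef_pos'],s['eef_rot'],s['gripper_width'])
for n in ("scene","top"):
    d=ctrl.get_image(n);pickle.dump(d,open(n+".pkl","wb"));cv2.imwrite(f"pics/{n}0.png",d["frame"]);print(n,d["fx"],d["cx"],d["cy"],np.round(d["pose"],3).tolist())
E
```

```text
0.0 [0.22257345 0.61005866 0.24138835] [-5.46598562e-01 -3.09347671e+00  2.73896150e-03] 0.08548698421886966
scene 410.40545358115014 318.8845459842125 201.95559049704158 [[0.651, -0.31, 0.692, -0.275], [-0.758, -0.291, 0.583, -0.724], [0.02, -0.905, -0.425, 0.57], [0.0, 0.0, 0.0, 1.0]]
top 374.69511033802075 320.24041778458184 198.40819451567788 [[-0.016, -0.996, 0.089, 0.445], [-0.999, 0.019, 0.034, -0.062], [-0.035, -0.088, -0.995, 0.985], [0.0, 0.0, 0.0, 1.0]]
```

View pics/scene0.png

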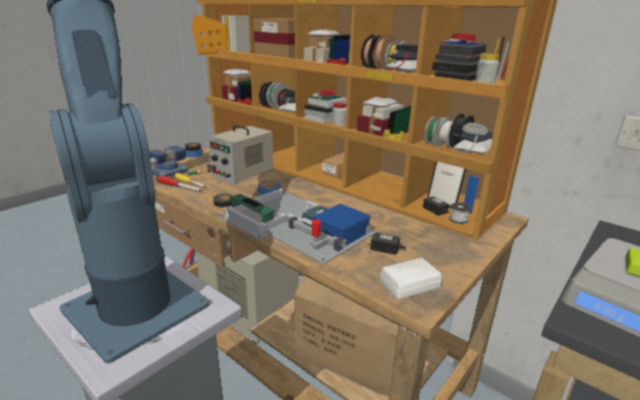

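View pics/top0.png

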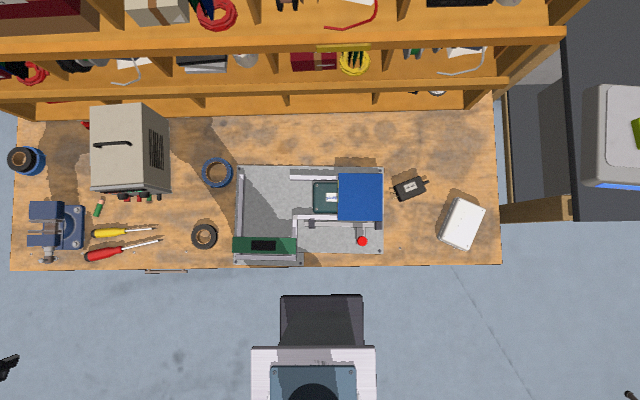

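Candidates, by top-view pixel:
- **Knob:** red upright cylinder (361,240). The red screwdriver (110,253) and red cables (215,15) are not it.
- **Case:** teal block half under the hood (326,197). The white look-alike (461,223) is to be left alone.
- **Bridge:** green (265,246).
- **Hood:** blue (360,196). The blue tape (216,172) and the blue vise (45,230) are not it.

```bash
cat > h.py <<'E'
import cv2,numpy as np,pickle
from scipy.spatial.transform import Rotation as R
def ray(d,u,v):
    r=np.array([(u-d["cx"])/d["fx"],(v-d["cy"])/d["fy"],1.]);P=d["pose"];return P[:3,3],P[:3,:3]@r
def plane(d,u,v,z):
    o,r=ray(d,u,v);return o+r*(z-o[2])/r[2]
def tri(rs):
    A=np.zeros((3,3));b=np.zeros(3)
    for o,r in rs:
        r=r/np.linalg.norm(r);M=np.eye(3)-np.outer(r,r);A+=M;b+=M@o
    return np.linalg.solve(A,b)
def mask(d,lo,hi,roi):
    h=cv2.cvtColor(d["frame"],cv2.COLOR_BGR2HSV);m=cv2.inRange(h,np.array(lo),np.array(hi))
    k=np.zeros_like(m);x0,y0,x1,y1=roi;k[y0:y1,x0:x1]=m[y0:y1,x0:x1]
    n,l,s,c=cv2.connectedComponentsWithStats(k);i=1+np.argmax(s[1:,4]);return (l==i).astype(np.uint8)*255,s[i],c[i]
E
cat > m.py <<'E'
from h import *
t=pickle.load(open("top.pkl","rb"));s=pickle.load(open("scene.pkl","rb"))
def corners(m):
    c=max(cv2.findContours(m,0,2)[0],key=cv2.contourArea);return cv2.boxPoints(cv2.minAreaRect(c))
R0=([0,150,90],[8,255,255])
for nm,d,roi in(("top",t,(340,220,380,260)),("scene",s,(300,210,330,245))):
    m,st,c=mask(d,*R0,roi);print(nm,"red",st,c)
mt,st1,c1=mask(t,*R0,(340,220,380,260));ms,st2,c2=mask(s,*R0,(300,210,330,245))
print("knob tri",tri([ray(t,*c1),ray(s,*c2)]),"top plane86",plane(t,*c1,.08))
hb,st,c=mask(t,[100,120,60],[125,255,255],(320,160,400,235))
print("hood",st,c);[print(p,plane(t,*p,.062)) for p in corners(hb)]
gb,st,c=mask(t,[60,60,20],[90,255,255],(225,228,305,265))
print("bridge",st,c);[print(p,plane(t,*p,.068)) for p in corners(gb)]
tc,st,c=mask(t,[75,40,30],[98,255,255],(305,170,345,225))
print("case",st,c);[print(p,plane(t,*p,.048)) for p in corners(tc)]
a=cv2.resize(t["frame"][150:275,220:420],None,fx=4,fy=4,interpolation=2);cv2.imwrite("pics/crop1.png",a)
E
python3 m.py
```

```text
top red [357 236  10  10  76] [361.69736842 240.75      ]
scene red [312 221   8  16 106] [315.28301887 228.43396226]
knob tri [ 0.4212569  -0.12887614  0.06626183] top plane86 [ 0.42229821 -0.12864222  0.08      ]
hood [ 337  173   45   48 2066] [359.69845111 196.72604066]
[337. 173.] [ 0.59001615 -0.07313179  0.062     ]
[381. 173.] [ 0.58767191 -0.18185333  0.062     ]
[381. 220.] [ 0.47157974 -0.17834028  0.062     ]
[337. 220.] [ 0.47341766 -0.07080579  0.062     ]
bridge [232 237  64  17 806] [263.94665012 244.9764268 ]
[232. 237.] [0.43595304 0.18760056 0.068     ]
[295. 237.] [0.43354877 0.03247576 0.068     ]
[295. 253.] [0.39484643 0.0328639  0.068     ]
[232. 253.] [0.39701182 0.18740613 0.068     ]
case [313 182  25  32 590] [323.53728814 197.76440678]
[313. 213.] [ 0.49237662 -0.01126636  0.048     ]
[313. 182.] [ 0.57059684 -0.01238408  0.048     ]
[337. 182.] [ 0.56934535 -0.07284828  0.048     ]
[337. 213.] [ 0.49131111 -0.0712916   0.048     ]
```

View pics/crop1.png

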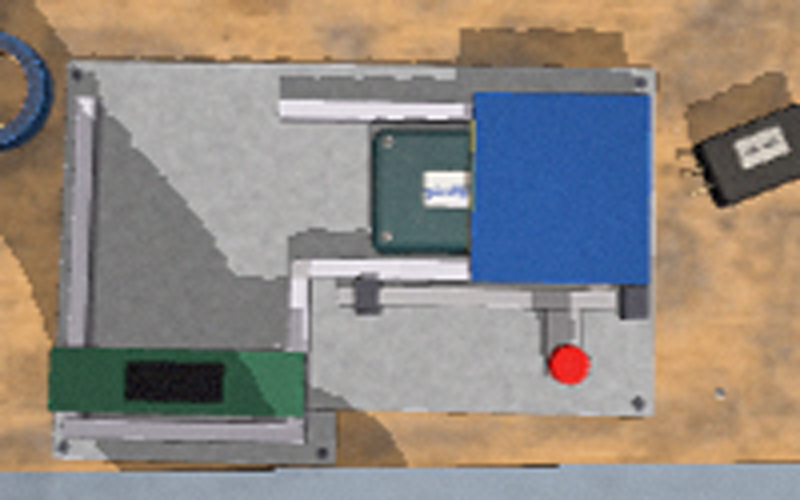

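The crop confirms the choice. The knob is at crop (569,364), the case at (420,190) under the hood, and the bridge at (178,380). Knob triangulation gives a mid-height of z 66, as it should be. Fixture origin is about (0.506, 0.059), yaw −1.65°.

```bash
cat > w.py <<'E'
from h import *
from rig import ctrl
# fixture from hood centre, bridge centre, knob (measured)
F=np.array([[30,-185],[-94,50],[-78,-190]])/1e3;W=np.array([[.5307,-.126],[.4153,.110],[.4217,-.1288]])
f=F-F.mean(0);w=W-W.mean(0);psi=np.arctan2((f[:,0]*w[:,1]-f[:,1]*w[:,0]).sum(),(f*w).sum())
C=np.array([[np.cos(psi),-np.sin(psi)],[np.sin(psi),np.cos(psi)]]);O=W.mean(0)-C@F.mean(0)
def fix(p): return C.T@(np.array(p[:2])-O)*1e3
def where():
    s=ctrl.sense();M=R.from_rotvec(s["eef_rot"]).as_matrix()
    print("t%.2f fix"%s["time_s"],fix(s["eef_pos"]).round(1),"z %.1f"%(s["eef_pos"][2]*1e3),"tool x/y dir in fix %.2f %.2f"%tuple(np.degrees(np.arctan2(M[1,i],M[0,i])-psi) for i in(0,1)),"F",np.round(s["force"],1),"w %.3f"%s["gripper_width"]);return s
if __name__=="__main__":
    print("psi",np.degrees(psi),O,"res mm",((C@F.T).T+O-W)*1e3);where()
E
python3 w.py
```

```text
psi -1.9256529793775785 [0.50684689 0.05841496] res mm [[-0.08654279 -1.488643  ]
 [-0.71989183  1.54537531]
 [ 0.80643462 -0.05673231]]
t0.10 fix [-302.7  541.8] z 241.5 tool x/y dir in fix 161.89 71.89 F [-0.3  1.  -1. ] w 0.085
```

Request:
send_rows([
  [[1,0,0,0,-9.1],[1,0,0,0,-9.1],[1,-3.12,-3.66,0,0],[1,-3.12,-3.66,0,0],[1,-3.12,-3.66,0,0],[1,-3.12,-3.66,0,0],[1,-3.12,-3.66,0,0],[1,-3.12,-3.66,0,0],[1,-3.12,-3.66,0,0],[1,-3.12,-3.66,0,0]],
])

```text
time_s: 1.35
eef_pos: [0.4635, 0.3085, 0.2421]
eef_rot: [-0.05, -3.141, 0.0]
force: [0.8, 1.0, 0.2]
gripper_width: 0.0855
gripper_force: 0.0
```

Request:
send_rows([
  [[1,0.28,-4.4,0.4,0],[1,0.28,-4.4,0.4,0],[1,0.28,-4.4,0.4,0],[1,0.28,-4.4,0.4,0],[1,0.28,-4.4,0.4,0],[1,0.28,-4.4,0.4,0],[1,0.28,-4.4,0.4,0],[1,0.28,-4.4,0.4,0],[1,0.28,-4.4,0.4,0],[1,0.28,-4.4,0.4,0],[1,0,0,0,0],[1,0,0,0,0]],
])

```text
time_s: 2.85
eef_pos: [0.4206, -0.1283, 0.2022]
eef_rot: [-0.05, -3.141, -0.001]
force: [-0.0, 1.1, 0.1]
gripper_width: 0.0854
gripper_force: 0.0
```

Run:
```python
from w import *
s=where();d=ctrl.get_image("wrist");d["eef"]=(s["eef_pos"],s["eef_rot"]);pickle.dump(d,open("w1.pkl","wb"))
cv2.imwrite("pics/w1.png",d["frame"]);print(d["fx"],d["cx"],d["cy"],np.round(d["T_tool_cam"],3).tolist())
```

```text
t2.85 fix [ -79.9 -189.5] z 202.2 tool x/y dir in fix 180.09 90.09 F [-0.   1.1  0.1] w 0.085
309.70691628693146 317.99918070697055 198.17649116329895 [[0.002, -0.955, -0.295, 0.075], [1.0, 0.002, 0.0, 0.001], [0.0, -0.295, 0.955, -0.132], [0.0, 0.0, 0.0, 1.0]]
```

View pics/w1.png

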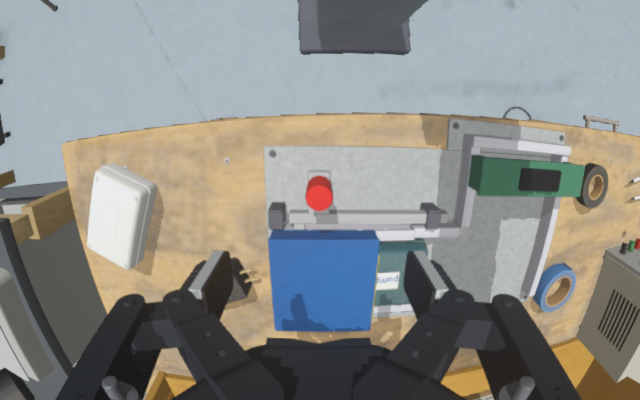

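The wrist view shows the red knob centred between the jaws at (319,190), with nothing in the fingers' way. The white look-alike is at (120,215). By ray cast, the knob is within about 2 mm of the TCP axis.

Request:
send_rows([
  [[1,-0.15,0,3,0],[1,0,0,3,0],[1,0,0,3,0],[1,0,0,2.5,0],[1,0,0,1.5,0],[1,0,0,1.0,0],[1,0,0,0,0],[0.1,0,0,0,0],[0.1,0,0,0,0],[0.1,0,0,0,0],[0.1,0,0,0,0],[0.1,0,0,0,0]],
], newtons=50)

```text
time_s: 4.4
eef_pos: [0.4225, -0.1279, 0.0628]
eef_rot: [0.049, 3.141, 0.002]
force: [-1.0, 4.5, 7.6]
gripper_width: 0.0228
gripper_force: 48.5
```

Request:
send_rows([
  [[0.1,0,0.8,0,0],[0.1,0,1.2,0,0],[0.1,0,1.2,0,0],[0.1,0,1.2,0,0],[0.1,0,1.2,0,0],[0.1,0,1.2,0,0],[0.1,0,1.2,0,0],[0.1,0,1.2,0,0],[0.1,0,1.0,0,0],[0.1,0,0.6,0,0],[0.1,0,0.3,0,0],[0.1,0,0,0,0]],
])

```text
time_s: 5.9
eef_pos: [0.4266, -0.0191, 0.0629]
eef_rot: [0.052, 3.139, -0.002]
force: [0.5, -4.8, 5.8]
gripper_width: 0.0228
gripper_force: 48.9
```

```bash
python3 -c "
from w import *
where()"
```

```text
t5.90 fix [-77.6 -80.2] z 62.9 tool x/y dir in fix 180.02 90.02 F [ 0.5 -4.8  5.8] w 0.023
```

Request:
send_rows([
  [[0.1,0,0.3,0,0],[0.1,0,0.3,0,0],[0.1,0,0.2,0,0],[0.1,0,0,0,0]],
])

```text
time_s: 6.4
eef_pos: [0.4268, -0.0126, 0.0629]
eef_rot: [0.055, 3.139, -0.004]
force: [0.5, -8.6, 5.0]
gripper_width: 0.0228
gripper_force: 49.1
```

```bash
python3 -c "
from w import *
where()"
```

```text
t6.40 fix [-77.6 -73.7] z 62.9 tool x/y dir in fix 179.94 89.94 F [ 0.5 -8.6  5. ] w 0.023
```

Request:
send_rows([
  [[0.1,0,0.3,0,0],[0.1,0,0,0,0],[0.1,0,0,0,0]],
])

```text
time_s: 6.78
eef_pos: [0.4268, -0.0124, 0.0629]
eef_rot: [0.059, 3.139, -0.008]
force: [-0.6, -19.0, 6.0]
gripper_width: 0.0229
gripper_force: 49.5
```

Stop reached: the force rises to 19 N with no further motion. I'll guide the ejector back nearly home, release it and lift.

Request:
send_rows([
  [[0.1,0,-0.8,0,0],[0.1,0,-1.3,0,0],[0.1,0,-1.3,0,0],[0.1,0,-1.3,0,0],[0.1,0,-1.3,0,0],[0.1,0,-1.3,0,0],[0.1,0,-1.3,0,0],[0.1,0,-1.3,0,0],[0.1,0,-1.2,0,0],[0.1,0,-0.6,0,0],[0.1,0,0,0,0]],
])

```text
time_s: 8.15
eef_pos: [0.4226, -0.1252, 0.0629]
eef_rot: [0.053, 3.14, -0.001]
force: [-1.4, -2.0, 7.1]
gripper_width: 0.0224
gripper_force: 49.5
```

Request:
send_rows([
  [[1,0,0,0,0],[1,0,0,0,0],[1,0,0,0,0],[1,0,0,0,0],[1,0,0,-2,0],[1,0,0,-4,0],[1,0,0,-5,0],[1,0,0,-3,0],[1,0,0,0,0]],
])

```text
time_s: 9.28
eef_pos: [0.4239, -0.1242, 0.2043]
eef_rot: [0.05, 3.136, -0.0]
force: [-0.7, -0.7, -0.7]
gripper_width: 0.0851
gripper_force: 0.0
```

Run:
```python
from w import *
s=where()
d=ctrl.get_image("wrist");cv2.imwrite("pics/w2.png",d["frame"])
t=ctrl.get_image("top");pickle.dump(t,open("top2.pkl","wb"));cv2.imwrite("pics/crop2.png",cv2.resize(t["frame"][150:275,220:420],None,fx=4,fy=4,interpolation=2))
```

```text
t9.28 fix [ -76.7 -185.3] z 204.3 tool x/y dir in fix 180.09 90.09 F [-0.7 -0.7 -0.7] w 0.085
```

View pics/w2.png

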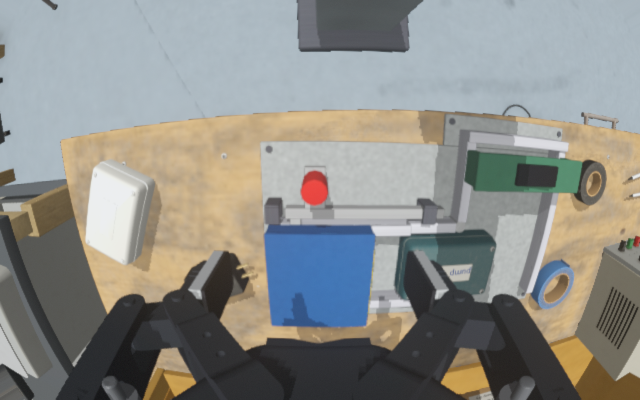

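Knob is back home, with the same offset from the hood as before (knob 314,188; hood left edge 265). The case is out, spanning about (398–495, 230–298). Next I move over the gap behind the case and turn the jaw line across the channel.

Request:
send_rows([
  [[0.5,-3.56,2.6,0,0],[0.5,-3.56,2.6,0,0],[0.5,-3.56,2.6,0,0],[0.35,0,0,0,10],[0.35,0,0,0,10],[0.35,0,0,0,10],[0.35,0,0,0,10],[0.35,0,0,0,10],[0.35,0,0,0,10],[0.35,0,0,0,10],[0.35,0,0,0,10],[0.35,0,0,0,10]],
])

```text
time_s: 10.88
eef_pos: [0.5306, -0.0494, 0.2006]
eef_rot: [-2.262, -2.178, 0.004]
force: [-0.6, 0.5, 0.3]
gripper_width: 0.0298
gripper_force: 0.0
```

Run:
```python
from w import *
s=where();d=ctrl.get_image("wrist");cv2.imwrite("pics/w3.png",d["frame"])
t=pickle.load(open("top2.pkl","rb"))
m,st,c=mask(t,[75,40,30],[98,255,255],(260,165,345,228));print(st,c)
cc=max(cv2.findContours(m,0,2)[0],key=cv2.contourArea);r=cv2.minAreaRect(cc);print(r)
for p in cv2.boxPoints(r): print(p,fix(plane(t,*p,.048)))
```

```text
t10.88 fix [  27.3 -107. ] z 200.6 tool x/y dir in fix 89.76 -0.24 F [-0.6  0.5  0.3] w 0.030
[ 275  181   47   32 1114] [298.76301616 196.8438061 ]
((298.3868103027344, 196.6214599609375), (46.04002380371094, 30.57882308959961), 1.7899105548858643)
[274.90045 211.18439] [-9.07593616 25.85397765]
[275.8556  180.62048] [68.39663046 25.62005919]
[321.87317 182.05853] [ 66.23349803 -91.00905837]
[320.91803 212.62244] [-10.86099407 -89.94579083]
```

View pics/w3.png

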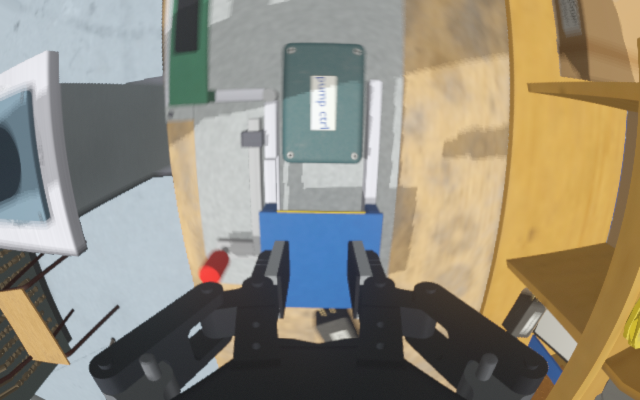

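The gap between the case rear (row 160) and the hood edge (row 212) is clear, and the fingers are over it. The case is square in the channel. I'll descend now.

Request:
send_rows([
  [[0.35,0,0,3,0],[0.35,0,0,4,0],[0.35,0,0,3,0],[0.35,0,0,2.5,0],[0.35,0,0,2,0],[0.35,0,0,1.5,0],[0.35,0,0,1,0],[0.35,0,0,0.6,0],[0.35,0,0,0,0]],
])

```text
time_s: 12.05
eef_pos: [0.5316, -0.0495, 0.0262]
eef_rot: [-2.257, -2.186, 0.0]
force: [-1.2, 0.2, 0.1]
gripper_width: 0.03
gripper_force: 0.0
```

Request:
send_rows([
  [[0.35,0.5,0,0,0],[0.35,0.8,0,0,0],[0.35,1,0,0,0],[0.35,1,0,0,0],[0.35,1,0,0,0],[0.35,1,0,0,0],[0.35,0,0,0,0]],
])

```text
time_s: 12.92
eef_pos: [0.5331, 0.0055, 0.0261]
eef_rot: [-2.254, -2.187, -0.001]
force: [-0.6, -0.0, 0.8]
gripper_width: 0.0301
gripper_force: 0.0
```

```bash
cat > cs.py <<'E'
from w import *
s=where();t=ctrl.get_image("top")
m,st,c=mask(t,[75,40,30],[98,255,255],(225,165,345,236))
r=cv2.minAreaRect(max(cv2.findContours(m,0,2)[0],key=cv2.contourArea));print(st,r)
for p in cv2.boxPoints(r): print(fix(plane(t,*p,.048)).round(1))
cv2.imwrite("pics/last.png",cv2.resize(t["frame"][150:275,220:420],None,fx=4,fy=4,interpolation=2))
E
python3 cs.py
```

```text
t12.93 fix [ 28. -52.] z 26.1 tool x/y dir in fix 90.21 0.21 F [-0.6 -0.   0.8] w 0.030
[265 170   1   1   1] ((265.0, 170.0), (0.0, 0.0), 0.0)
[95.2 54.1]
[95.2 54.1]
[95.2 54.1]
[95.2 54.1]
```

Request:
send_rows([
  [[0.35,0.8,0,0,0],[0.35,0.8,0,0,0],[0.35,0.8,0,0,0],[0.35,0.6,0,0,0],[0.35,0.4,0,0,0],[0.35,0.3,0,0,0],[0.35,0,0,0,0]],
])

```text
time_s: 13.85
eef_pos: [0.5346, 0.0409, 0.0264]
eef_rot: [-2.256, -2.186, -0.0]
force: [0.1, -1.0, 0.5]
gripper_width: 0.0299
gripper_force: 0.0
```

Run:
```python
from w import *
s=where();d=ctrl.get_image("wrist");cv2.imwrite("pics/w4.png",d["frame"])
```

```text
t13.85 fix [ 28.3 -16.6] z 26.4 tool x/y dir in fix 90.10 0.10 F [ 0.1 -1.   0.5] w 0.030
```

View pics/w4.png

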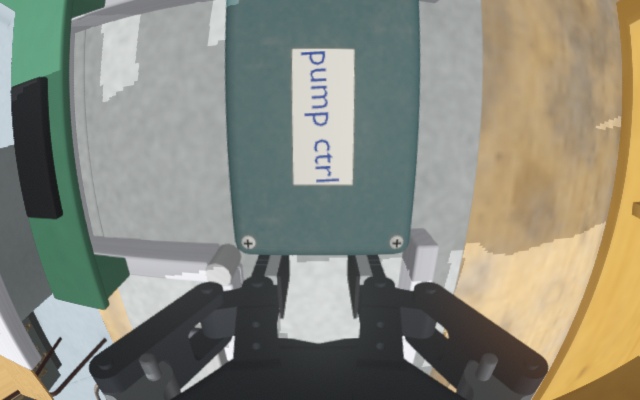

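The case is square against both fingers (rear edge at row 250) and near the end wall. I'll press on until the force rises.

Request:
send_rows([
  [[0.35,0.2,0,0,0],[0.35,0.2,0,0,0],[0.35,0,0,0,0]],
])

```text
time_s: 14.28
eef_pos: [0.5345, 0.0421, 0.0264]
eef_rot: [2.258, 2.182, -0.003]
force: [-1.2, -6.1, 2.8]
gripper_width: 0.0297
gripper_force: 3.1
```

Request:
send_rows([
  [[0.35,0.2,0,0,0],[0.35,0.2,0,0,0],[0.35,0,0,0,0]],
])

```text
time_s: 14.65
eef_pos: [0.5341, 0.0423, 0.0265]
eef_rot: [2.259, 2.177, -0.008]
force: [-1.7, -13.9, 4.1]
gripper_width: 0.0301
gripper_force: 7.4
```

```bash
python3 -c "
from w import *
where()"
```

```text
t14.65 fix [ 27.8 -15.2] z 26.5 tool x/y dir in fix 89.80 -0.20 F [ -1.7 -13.9   4.1] w 0.030
```

At the wall (14 N, no motion). I'll back off, lift, turn and go round to the far side.

Request:
send_rows([
  [[0.35,-1,0,0,0],[0.35,-1,0,0,0],[0.35,0,0,-3,0],[0.35,0,0,-5,0],[0.35,0,0,-4,0],[0.45,0,0,0,-10],[0.45,0,0,0,-10],[0.45,0,0,0,-10],[0.45,0,0,0,-10],[0.45,0,0,0,-10]],
])

```text
time_s: 15.9
eef_pos: [0.5341, 0.0288, 0.1464]
eef_rot: [-1.113, -2.938, -0.001]
force: [-0.3, -0.6, 0.2]
gripper_width: 0.0385
gripper_force: 0.0
```

Request:
send_rows([
  [[0.45,0,0,0,-10],[0.45,0,0,0,-10],[0.45,0,0,0,-10],[0.45,0,0,0,-10],[0.45,-2.4,2.8,0,0],[0.45,-2.4,2.8,0,0],[0.45,-2.4,2.8,0,0],[0.45,0,0,0,0]],
])

```text
time_s: 16.9
eef_pos: [0.61, 0.1137, 0.1463]
eef_rot: [0.044, 3.14, 0.004]
force: [0.4, -0.8, -0.2]
gripper_width: 0.0386
gripper_force: 0.0
```

Run:
```python
from w import *
s=where();d=ctrl.get_image("wrist");cv2.imwrite("pics/w5.png",d["frame"])
```

```text
t16.90 fix [101.3  58.7] z 146.3 tool x/y dir in fix 180.32 90.32 F [ 0.4 -0.8 -0.2] w 0.039
```

View pics/w5.png

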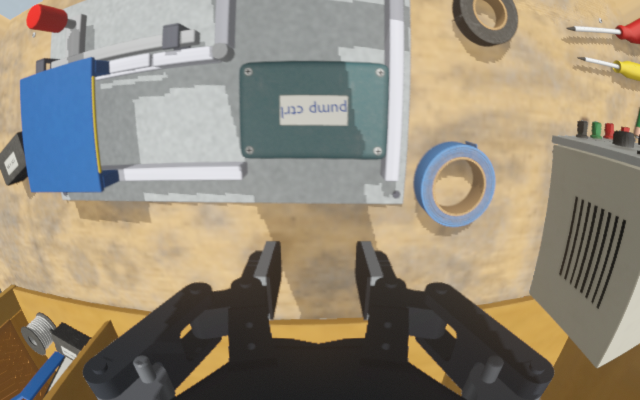

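The case lies square against the end wall, corners about (240,65) to (388,158). The space behind it is clear. I'll descend and push along leg 2.

Request:
send_rows([
  [[0.45,0,-0.4,3,0.3],[0.45,0,0,4,0],[0.45,0,0,2.5,0],[0.45,0,0,1.5,0],[0.45,0,0,1,0],[0.45,0,0,0,0],[0.45,0.8,0,0,0],[0.45,1,0,0,0],[0.45,0.8,0,0,0]],
])

```text
time_s: 18.08
eef_pos: [0.5825, 0.1073, 0.0269]
eef_rot: [0.058, 3.14, 0.001]
force: [2.0, 0.8, 0.2]
gripper_width: 0.0386
gripper_force: 0.8
```

Request:
send_rows([
  [[0.45,0.8,0,0,0],[0.45,1,0,0,0],[0.45,1,0,0,0],[0.45,1,0,0,0],[0.45,1,0,0,0],[0.45,0,0,0,0]],
])

```text
time_s: 18.82
eef_pos: [0.5326, 0.1089, 0.0258]
eef_rot: [-0.058, -3.138, 0.001]
force: [-0.7, -0.1, -0.8]
gripper_width: 0.0384
gripper_force: 0.0
```

Run:
```python
from w import *
s=where();d=ctrl.get_image("wrist");cv2.imwrite("pics/w6.png",d["frame"])
```

```text
t18.82 fix [24.  51.4] z 25.8 tool x/y dir in fix 179.82 89.82 F [-0.7 -0.1 -0.8] w 0.038
```

View pics/w6.png

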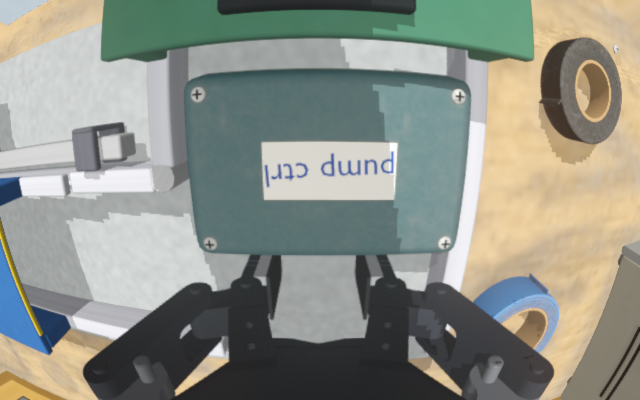

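The case is square on both fingers, entering leg 2 with clearance on both sides. Continuing the push.

Request:
send_rows([
  [[0.45,0.8,0,0,0],[0.45,0.9,0,0,0],[0.45,0.9,0,0,0],[0.45,0.8,0,0,0],[0.45,0.6,0,0,0],[0.45,0.4,0,0,0],[0.45,0.3,0,0,0],[0.45,0.2,0,0,0],[0.45,0,0,0,0]],
])

```text
time_s: 20.0
eef_pos: [0.4856, 0.1108, 0.0263]
eef_rot: [-0.059, -3.141, 0.0]
force: [-0.9, -0.1, 0.7]
gripper_width: 0.0384
gripper_force: 0.1
```

Request:
send_rows([
  [[0.45,0.2,0,0,0],[0.45,0.2,0,0,0],[0.45,0.1,0,0,0],[0.45,0,0,0,0]],
])

```text
time_s: 20.5
eef_pos: [0.4806, 0.111, 0.0263]
eef_rot: [-0.059, -3.141, 0.0]
force: [1.1, -0.7, 0.6]
gripper_width: 0.0385
gripper_force: 0.3
```

```bash
python3 -c "
from w import *
where()"
```

```text
t20.50 fix [-28.   51.6] z 26.3 tool x/y dir in fix 179.79 89.79 F [ 1.1 -0.7  0.6] w 0.038
```

Request:
send_rows([
  [[0.45,0.2,0,0,0.2],[0.45,0.1,0,0,0],[0.45,0,0,0,0]],
])

```text
time_s: 20.88
eef_pos: [0.4802, 0.111, 0.0269]
eef_rot: [0.064, 3.136, 0.001]
force: [6.0, -1.1, -0.9]
gripper_width: 0.0386
gripper_force: 3.0
```

Request:
send_rows([
  [[0.45,0.2,0,0,0],[0.45,0.2,0,0,0],[0.45,0,0,0,0]],
])

```text
time_s: 21.25
eef_pos: [0.4802, 0.1111, 0.0279]
eef_rot: [0.065, 3.129, 0.002]
force: [11.7, -2.9, -0.3]
gripper_width: 0.0384
gripper_force: 6.4
```

```bash
python3 -c "
from w import *
where()"
```

```text
t21.25 fix [-28.4  51.7] z 27.9 tool x/y dir in fix 179.54 89.54 F [11.7 -2.9 -0.3] w 0.038
```

Hard against the end stop: 12 N, no motion, at the predicted place. I'll back off, lift and check.

Request:
send_rows([
  [[0.45,-0.6,0,0,0],[0.45,-1.2,0,0,0],[0.45,-1.2,0,0,0],[0.45,0,0,-3,0],[0.45,0,0,-5,0],[0.45,0,0,-6,0],[0.45,-3,0,-4,0],[0.45,-3,0,0,0],[0.45,0,0,0,0]],
])

```text
time_s: 22.38
eef_pos: [0.5655, 0.1073, 0.2067]
eef_rot: [0.066, 3.139, -0.0]
force: [-1.0, -0.8, -0.9]
gripper_width: 0.0385
gripper_force: 0.0
```

Run:
```python
from w import *
s=where();d=ctrl.get_image("wrist");t=ctrl.get_image("top")
cv2.imwrite("pics/fin.png",np.vstack([d["frame"][:260],cv2.resize(t["frame"][145:275,180:440],(640,320),interpolation=2)]))
```

```text
t22.38 fix [57.  50.8] z 206.7 tool x/y dir in fix 179.53 89.53 F [-1.  -0.8 -0.9] w 0.039
```

View pics/fin.png

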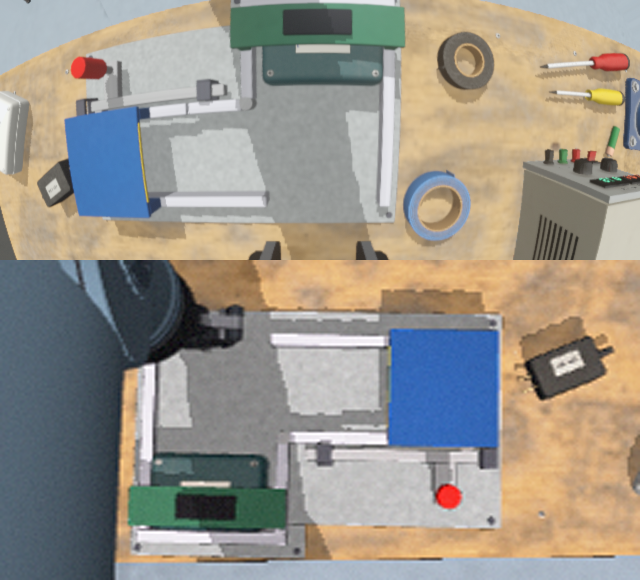

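The view shows the case under the bridge (wrist 263–382, row 85), the ejector home and the bystanders in place. One numeric check of squareness.

Run:
```python
from w import *
where();t=ctrl.get_image("top");g=t["frame"]
h=cv2.cvtColor(g,cv2.COLOR_BGR2HSV);m=cv2.inRange(h,np.array([75,40,25]),np.array([98,255,255]))
pts=[]
for u in range(246,286,3):
    v=[y for y in range(218,242) if m[y,u]]
    if v: pts.append(fix(plane(t,u,v[0]-.5,.047)))
p=np.array(pts);k=np.polyfit(p[:,1],p[:,0],1);print(p.round(0).tolist(),"far edge x",np.polyval(k,50),"slope deg",np.degrees(np.arctan(k[0])))
a,st,c=mask(t,[0,150,90],[8,255,255],(340,220,380,260));print("knob",c,fix(plane(t,*c,.08)))
```

```text
t22.48 fix [54.4 50.8] z 205.5 tool x/y dir in fix 179.57 89.57 F [0.3 0.  0.6] w 0.039
[[-41.0, 98.0], [-41.0, 91.0], [-41.0, 83.0], [-41.0, 75.0], [-41.0, 68.0], [-41.0, 60.0], [-40.0, 53.0], [-40.0, 45.0], [-40.0, 37.0], [-40.0, 30.0], [-40.0, 22.0], [-40.0, 15.0], [-40.0, 7.0], [-40.0, -0.0]] far edge x -40.3644742420531 slope deg -0.9653206178776668
knob [361.63636364 240.75324675] [ -78.22572104 -189.64726233]
```

```bash
python3 -c "
from rig import ctrl
print(ctrl.hand_in())"
```

```text
the job is handed in; nothing more can be done
None
```

The job is handed in at about 22.5 s. The case is against the end stop under the bridge: its far edge measures x −40 mm as it should, square to within about 1° at pixel resolution. The ejector is fully home and the adapter and tape rolls look undisturbed.

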